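# Catch ice in a cup and hold it ready over the coupe

### The arm

A 7-joint arm with a two-finger parallel gripper is mounted at the origin on a cart in front of the work surface, level with it; the furniture and walls round the work are solid. World frame = base frame: x ahead of the robot, y to its left, z up, the work surface at z = 0. Lengths are in mm, angles in rad, forces in N, time in s.
With the tool pointing down it reaches from about 400 to 850 mm from the base axis. Payload 4.5 kg.
Tool frame: the origin (TCP) lies at the very end of the fingers, on their centre line; the grasp point (between the pads) lies 19 mm behind it (grip_depth is the distance from the TCP to the grasp point, in mm); z points along the fingers, y is the line along which they close (so a half turn about z gives the same grasp; the last joint's range is limited). The gripper opens to 85 mm and grips with 20 to 120 N. Pads are 22 mm wide; open, the fingers measure 114 mm over their backs; the gripper's body (76 mm by 85 mm) begins 54 mm behind the grasp point. The pads swing forward as they close: fully open they stand 13 mm farther back than shut.
Start: joints at [1.231, 0.689, -0.195, 1.565, 0.157, 0.902, -0.215], TCP at [228.253, -581.856, 209.217] pointing down, gripper open.
Joint ranges: [-3.01, 3.01], [-0.46, 2.08], [-1.47, 1.51], [0.13, 2.56], [-1, 4.14], [0.04, 2.09], [-2.66, 2.66]. Speed limits (rad/s): [2.57, 2.57, 3.14, 3.14, 3.14, 3.14, 3.14].

### API

Orientations are given as [roll, pitch, yaw] about the fixed x, y, z axes, in that order (R = Rz(yaw) Ry(pitch) Rx(roll)).
In Python, from rig import read_state, snapshot, finish_job, grip_depth gives the robot as it stands. The module is installed in compiled form; this text tells all that it offers.
- The arm moves only by the tool send_rows, never from a script. Its argument "commands" is a list of rows, each a list of 7 numbers: the turn, a rotation vector about the tool's x, y, z in degrees, then the shift along the tool's x, y, z in mm, then the closure, from 0 (fully open) to 1 (shut). A call has 1 to 10 rows; each row shifts and turns the commanded pose from where the row before left it, along the tool's axes as they then stand; what a row does not reach is not made up. A row lasts 1/12 s, in which the tool goes at most 41.7 mm and 7.16 degrees, less where a joint would pass 70% of its speed; a pose out of reach is approached as far as the arm can. A call with a gripper value outside its range is refused whole. The fingers move at their own pace and stop on an object; "squeeze" is the grip in N (left out, the last holds). Time passes only in rows, so rows that do not move let the fingers close. It gives the time, the measured TCP pose, the force, the opening and the grip force at its end, in the units of the state.
- read_state(): the state, without advancing time (a new reading comes with each control period).
- snapshot(name): name is "scene" or "side" or "wrist"; returns a dict with "img" (480x640x3 uint8, red, green, blue), "fx", "fy", "cx", "cy" (pixels), "R" (3x3) and "t" (3): a world point X has camera coordinates R X + t. Camera axes: x right, y down, z forward; pixel columns grow to the right and rows downward; lengths in mm; the calibration is good to about 2 mm. A picture is of the moment at which its call begins. There is no depth.
- finish_job(): hands the job in; it is judged then, once.
The state is a dict: "clock": time; "joint_positions": joint angles; "joint_vel": joint speeds; "effort": joint torques, N m; "ee_pos": TCP position; "tcp_rot": TCP orientation; "contact_force": force on the tool from outside, world axes, zero at the start; "ft_torque": the same for the moment, N m; "width": opening from 0.0 (shut) to 1.0 (fully open); "grip_force": force on a finger pad.
Only numpy, scipy, OpenCV 4.12 (cv2) and the standard library are available. Lean on these libraries where they do the work, as an engineer would, in place of code of your own. Each camera call takes 0.05 s, during which the arm holds its last target. There are 200 camera calls.

### The job

Take the steel measuring cup by its handle, hold it under the spout of the ice dispenser and push the paddle back with it so that all three ice cubes on the chute slide into the cup. Then carry the ice across to the stemmed coupe without disturbing the bottles, the tumbler or the coupe itself, and stop with the cup level and centred over the coupe's mouth, its underside about a finger's breadth above the rim and not touching the thin glass. Finish like that, still holding the cup with the ice in it, ready to tip when I say so: do not pour, put it down or let go.

Things in the scene. Friction and masses are not known exactly. Their poses are not given: they have to be found in the camera images.
- measuring_cup: Brushed steel measuring cup, loose, standing upright on the worktop. Round open bowl, 76 mm outside diameter at the rim (70 mm inside), 68 mm high, floor 4 mm thick; a straight bar handle lies level near rim height and points along the cup's -x axis. Origin: centre of the cup's underside, on the axis of the round bowl; z up. About 0.16 kg.
- cup_handle (a point): Grip point in the middle of the measuring cup's bar handle, 105 mm from the bowl's axis (in the cup's frame at x -105 mm, y 0, z +60 mm). The bar is 16 mm wide (along the cup's y), 12 mm high (z +54 to +66 mm) and runs straight from x -38 to x -154 mm, with free space beneath. Same axes as the cup.
- ice_dispenser: Countertop ice dispenser, fixed, 360 mm high. Origin: on the worktop straight below the middle of the spout; +x points level into the machine; z up. Steel body, 170 mm wide, front face at x +90 mm; drip tray x -52 to +88 mm, 17 mm high. A steel chute sloping at 35 degrees leads to the spout, 31 mm wide, front plate at x -28 mm, 150 to 210 mm above the worktop.
- spout (a point): Middle of the spout's lower opening, 150 mm above the worktop: ice falls straight down here, within 24 mm in x and 14 mm in y. Same axes as the dispenser.
- paddle_face (a point): Point in the middle of the front face of the upright push paddle, which hangs behind the falling ice: steel plate 54 mm wide, from 64 to 150 mm above the worktop; at rest this point is at dispenser x +20 mm, 125 mm above the worktop.
- paddle (a joint): Paddle angle, rad: 0 at rest, grows as it is pushed back (dispenser +x), stop 0.26. One rigid lever with the gate across the chute, hinged at dispenser x +86, z 222 mm, with a return spring. A push 120 to 135 mm above the worktop moves it 18 mm for 0.2 rad, with 2 N to start and 5 N at the stop. The gate is open from 0.17 rad; the cubes are out within about 1 s, or push again.
- ice_1: Ice cube, 23 mm, 11 g, slippery, loose; origin at its centre. At the start number 1 of three in a row on the chute behind the gate, 1 being lowest.
- ice_2: Ice cube, 23 mm, 11 g, slippery, loose; origin at its centre. At the start number 2 of three in a row on the chute behind the gate, 1 being lowest.
- ice_3: Ice cube, 23 mm, 11 g, slippery, loose; origin at its centre. At the start number 3 of three in a row on the chute behind the gate, 1 being lowest.
- coupe: Clear stemmed coupe glass, loose, upright: 144 mm tall, wide shallow bowl of 95 mm diameter at the rim, on a slender stem and a 64 mm foot. It stands beyond the bottles; it and the tumbler may be in either place. Origin: centre of its underside; z up.
- coupe_rim (a point): Centre of the coupe's mouth, level with its rim, 144 mm above the worktop.
- tumbler: Clear straight-sided tumbler without a stem, loose, bystander: 82 mm diameter, 89 mm tall. Origin: centre of its underside.
- gin_bottle: Squat clear spirit bottle with a cork stopper, loose, bystander between the dispenser and the glasses: 87 mm diameter, 185 mm tall. Origin: centre of its underside.
- bitters_1: Small bitters bottle, loose, bystander in the same row: 48 mm diameter, 115 mm tall. Origin: centre of its underside.
- bitters_2: Slightly taller small bitters bottle, loose, bystander in the same row: 48 mm diameter, 128 mm tall. Origin: centre of its underside.

How it is judged (in metres and radians):
On the way:
1. all three ice cubes are in the measuring cup, held off the worktop (height (world z) of measuring_cup above 0.025 m and angle between measuring_cup's own z axis and vertical below 0.35 rad and horizontal distance between each of ice_1, ice_2, ice_3 and measuring_cup below 0.036 m and z of ice_1 in the frame of measuring_cup between 0.005 and 0.066 m and z of ice_2 in the frame of measuring_cup between 0.005 and 0.066 m and z of ice_3 in the frame of measuring_cup between 0.005 and 0.066 m), for 0.2 s.
At the end, for the whole second after the job is handed in: The gripper holds the cup at rest, level within 7 deg, its axis within 12 mm of the centre of the coupe's mouth, underside 4 to 28 mm above the rim, no contact; three ice cubes in the cup; coupe upright within 10 mm of its start, tumbler and three bottles upright within 20 mm (horizontal distance between measuring_cup and coupe_rim below 0.012 m and z of measuring_cup in the frame of coupe_rim between 0.004 and 0.028 m and angle between measuring_cup's own z axis and vertical below 0.12 rad and linear speed of measuring_cup below 0.02 m/s and contact force between the fingers and measuring_cup above 2 N and contact force between measuring_cup and coupe below 0.05 N and horizontal distance between each of ice_1, ice_2, ice_3 and measuring_cup below 0.036 m and z of ice_1 in the frame of measuring_cup between 0.005 and 0.066 m and z of ice_2 in the frame of measuring_cup between 0.005 and 0.066 m and z of ice_3 in the frame of measuring_cup between 0.005 and 0.066 m and angle between each of coupe, gin_bottle, bitters_1, bitters_2, tumbler's own z axis and vertical below 0.1 rad and distance of coupe from where it was at the start of the episode below 0.01 m and distance of each of gin_bottle, bitters_1, bitters_2, tumbler from where it was at the start of the episode below 0.02 m); the arm keeps its last pose, push and grip.
It fails at once if the coupe is knocked: the cup or the robot presses on it, or it is shifted or tipped (contact force between any of measuring_cup, the arm, the fingers and coupe above 0.5 N or distance of coupe from where it was at the start of the episode above 0.012 m).
It fails at once if the squat spirit bottle is shifted or tipped (distance of gin_bottle from where it was at the start of the episode above 0.025 m or angle between gin_bottle's own z axis and vertical above 0.2 rad).
It fails at once if the shorter bitters bottle is shifted or tipped (distance of bitters_1 from where it was at the start of the episode above 0.025 m or angle between bitters_1's own z axis and vertical above 0.2 rad).
It fails at once if the taller bitters bottle is shifted or tipped (distance of bitters_2 from where it was at the start of the episode above 0.025 m or angle between bitters_2's own z axis and vertical above 0.2 rad).
It fails at once if the tumbler is shifted or tipped (distance of tumbler from where it was at the start of the episode above 0.025 m or angle between tumbler's own z axis and vertical above 0.2 rad).
It also fails if it takes over 59 s, if anything falls off the work surface, if the arm or the gripper's body presses on something with over 40 N, if the wrist force passes 120 N, or if a joint passes its speed limit or range.

## Working session

There is one attempt and no reset: what is moved stays moved. The work goes in short steps, Python scripts to look and compute and a tool call to move; the robot and the scene stay as the last step left them, time stands still between calls to the robot, and variables do not carry over. Pictures are saved under pics/ and viewed, at most 10 in all, crops included, and the job is handed in when it is done.

Besides the shell and the picture viewer there is one more tool, called after "Emit:" by a JSON object that holds its "name" and its "arguments", one argument or row to a line. send_rows: Moves the arm, as the interface text tells. Its arguments: {"type":"object","properties":{"commands":{"type":"array"},"squeeze":{"type":"number"}},"required":["commands"]}

```bash
mkdir -p pics
python3 - <<'E'
from rig import *
import cv2,numpy as np
s=read_state();print(s, grip_depth)
for n in("scene","side"):
    d=snapshot(n);cv2.imwrite(f"pics/{n}0.png",d["img"][:,:,::-1]);print(n,d["fx"],d["cx"],d["cy"],(-d["R"].T@d["t"]).round(),d["R"][2].round(2))
E
```

```text
{'clock': 0.0, 'joint_positions': array([ 1.23079807,  0.69000699, -0.19453079,  1.56636772,  0.15732058,
        0.90251503, -0.21511444]), 'joint_vel': array([-0.00115396,  0.00072154, -0.00153691, -0.00020774, -0.00158803,
        0.00011482, -0.00099535]), 'effort': array([ 3.75133659e-04, -5.39607346e+01, -1.26651663e+00, -1.58541816e+01,
        9.05388908e-03,  9.49954527e-03,  4.78331827e-06]), 'ee_pos': array([ 227.91359697, -581.19974789,  208.36386477]), 'tcp_rot': array([-3.13969674e+00,  1.44415083e-04,  3.73897023e-01]), 'contact_force': array([0.05869595, 0.69782276, 0.36142179]), 'ft_torque': array([ 0.00180886,  0.01175137, -0.06034987]), 'grip_force': 0.0, 'width': 0.9988085159335334} 18.700000000000003
scene 532.6418938708925 323.8109334532216 240.5278444491177 [ 130. -682. 1122.] [ 0.34  0.55 -0.76]
side 441.0056353813977 316.03217114874815 235.0944883736695 [ 455. -790.  779.] [ 0.1   0.78 -0.61]
```

View pics/scene0.png

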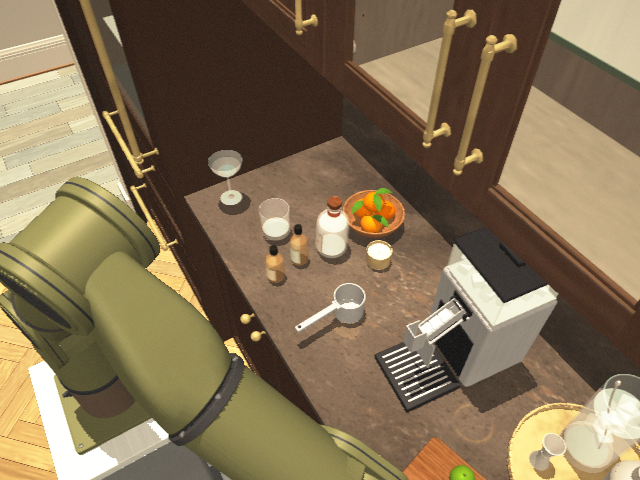

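View pics/side0.png

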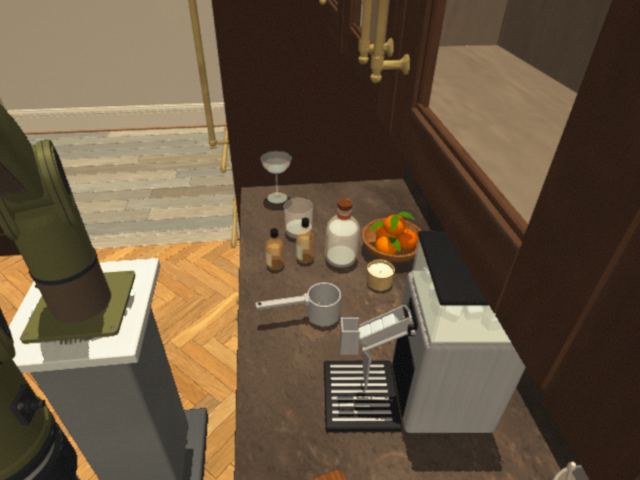

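The cup is at scene (348,303) with its handle tip at (299,329). The coupe is at (227,165) with its foot at (231,198), and the dispenser is on the right at about (430,340). I'll zoom in for exact points.

Run:
```python
import cv2,numpy as np
a=cv2.imread("pics/scene0.png");b=cv2.imread("pics/side0.png")
f=lambda i,x,y,w,h,s:cv2.resize(i[y:y+h,x:x+w],None,fx=s,fy=s,interpolation=cv2.INTER_CUBIC)
cv2.imwrite("pics/c1.png",f(a,190,140,200,150,4)) 
cv2.imwrite("pics/c2.png",f(a,290,270,200,150,4))
cv2.imwrite("pics/c3.png",f(b,240,280,200,150,4))
```

```text
(no output)
```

View pics/c1.png

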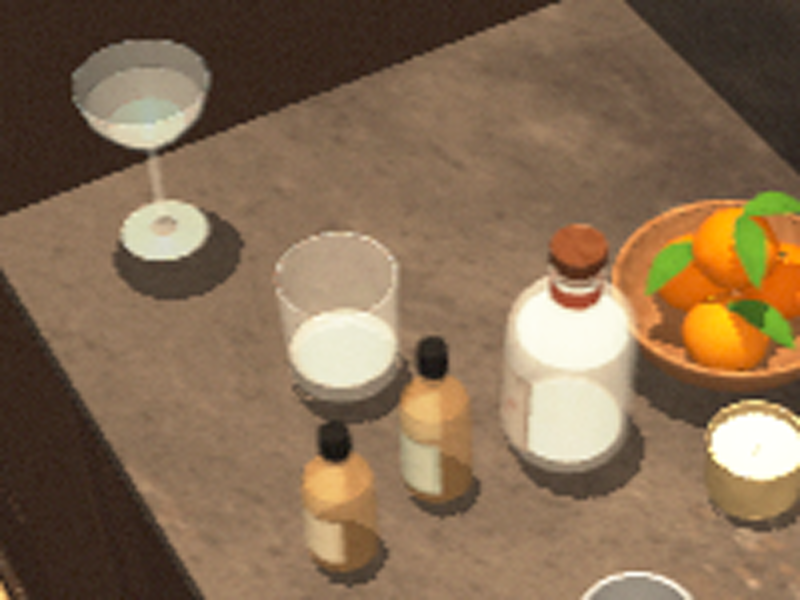

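View pics/c2.png

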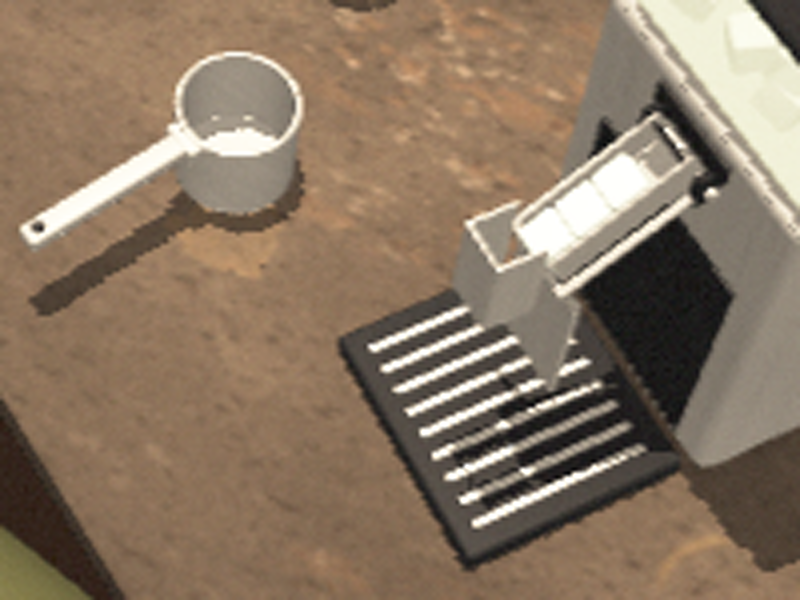

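View pics/c3.png

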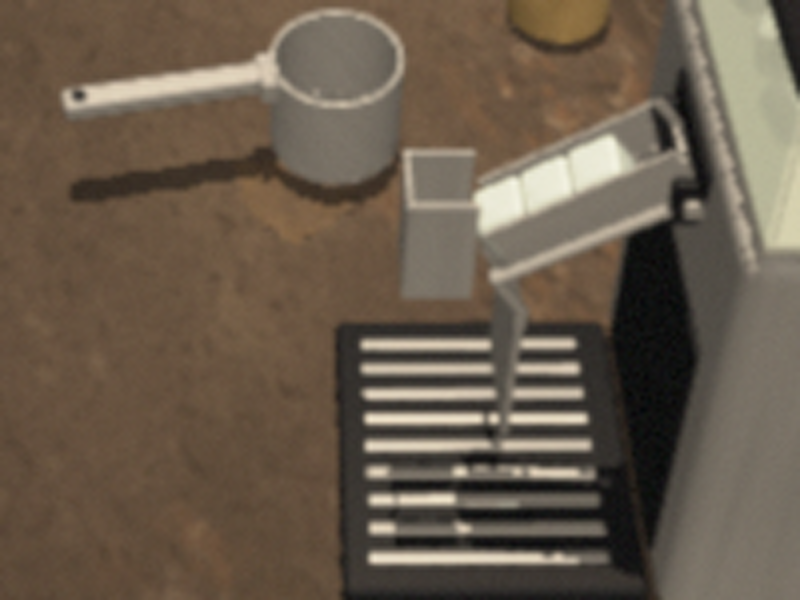

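The crops show:
- **Coupe:** rim ellipse at about c1 (141,78), foot at (165,231).
- **Tumbler and bottles:** between the cup and the coupe.
- **Cup:** rim centre at c2 (238,105), handle hole at (39,228).
- **Spout box:** front plate top corners at c2 (468,222) and (500,272).
- **Ice:** three cubes on the chute.

```bash
cat > h.py <<'E'
import numpy as np,cv2
from rig import *
def ray(d,uv):
    R=d["R"];c=-R.T@d["t"]
    return c,R.T@np.array([(uv[0]-d["cx"])/d["fx"],(uv[1]-d["cy"])/d["fy"],1])
def cast(d,uv,z):
    c,r=ray(d,uv);return (c+r*(z-c[2])/r[2]).round(1)
def tri(d1,u1,d2,u2):
    A=[];B=[]
    for d,u in((d1,u1),(d2,u2)):
        c,r=ray(d,u);r/=np.linalg.norm(r);P=np.eye(3)-np.outer(r,r);A.append(P);B.append(P@c)
    return np.linalg.lstsq(np.vstack(A),np.hstack(B),rcond=None)[0].round(1)
E
cat > m.py <<'E'
from h import *
S=snapshot("scene");D=snapshot("side")
c1=lambda u,v:(190+u/4-.4,140+v/4-.4);c2=lambda u,v:(290+u/4-.4,270+v/4-.4);c3=lambda u,v:(240+u/4-.4,280+v/4-.4)
def rim(d,pts,z,n):
    P=np.array([cast(d,p,z)[:2] for p in pts]);A=np.c_[2*P,np.ones(len(P))]
    s=np.linalg.lstsq(A,(P**2).sum(1),rcond=None)[0];print(n,s[:2].round(1),"r",np.sqrt(s[2]+s[:2]@s[:2]).round(1))
rim(S,[c2(*p) for p in((175,100),(302,108),(238,52),(240,157),(285,70),(192,66))],68,"cup S")
rim(D,[c3(*p) for p in((271,60),(405,58),(338,10),(338,108),(290,28),(388,26))],68,"cup D")
print("hole S",cast(S,c2(39,228),66),"D",cast(D,c3(78,95),66))
rim(S,[c1(*p) for p in((72,85),(211,80),(141,39),(105,46),(185,46))],144,"coupe S")
rim(S,[c1(*p) for p in((120,232),(210,230),(165,200),(165,262))],3,"foot S")
rim(S,[c1(*p) for p in((275,275),(399,280),(340,233),(300,242),(380,242),(338,312))],89,"tumb S")
rim(S,[c1(*p) for p in((502,420),(628,425),(568,472),(525,457),(612,458))],6,"gin S")
for n,top,h in(("bit1",(335,428),115),("bit2",(433,343),128),("gin",(580,240),185)):print(n,cast(S,c1(*top),h))
for n,a,b,z in(("platefar",(468,222),(405,152),210),("platenear",(500,272),(407,206),210),("trayfar",(342,340),(338,326),17)):
    print(n,"S",cast(S,c2(*a),z),"D",cast(D,c3(*b),z),"tri",tri(S,c2(*a),D,c3(*b)))
print("tray farright D",cast(D,c3(603,326),17),"near S",cast(S,c2(470,558),17),"Dnear",cast(D,c3(343,600),17))
print("spout bot D",cast(D,c3(402,297),150),cast(D,c3(475,297),150))
print("paddle bottom S",cast(S,c2(550,388),64),"D",cast(D,c3(502,440),64))
E
python3 m.py
```

```text
cup S [566.1 -94.9] r 38.0
cup D [565.4 -94.9] r 37.9
hole S [ 422.  -107.3   66. ] D [ 419.  -104.9   66. ]
coupe S [487.1 419.3] r 47.8
foot S [485.  417.4] r 33.0
tumb S [540.3 237. ] r 39.6
gin S [640.4 104.4] r 43.0
bit1 [466.3  97.  115. ]
bit2 [547.2 116.8 128. ]
gin [643.6  98.9 185. ]
platefar S [ 566.  -292.7  210. ] D [ 563.5 -292.2  210. ] tri [ 563.4 -294.9  213.9]
platenear S [ 562.3 -323.4  210. ] D [ 559.5 -321.3  210. ] tri [ 558.6 -326.4  216.8]
trayfar S [ 548.2 -235.9   17. ] D [ 546.4 -236.1   17. ] tri [ 546.6 -237.5   19.8]
tray farright D [ 682.5 -251.8   17. ] near S [ 532.4 -378.5   17. ] Dnear [ 528.6 -382.2   17. ]
spout bot D [ 560.  -321.2  150. ] [ 591.4 -324.8  150. ]
paddle bottom S [ 610.6 -337.3   64. ] D [ 606.7 -340.5   64. ]
```

Emit:
{"name": "send_rows", "arguments": {
  "commands": [
    [0,0,5.7,0,0,0,0],
    [0,0,5.7,0,0,0,0],
    [0,0,5.7,0,0,0,0],
    [0,0,0,19.2,-32.9,0,0],
    [0,0,0,19.2,-32.9,0,0],
    [0,0,0,19.2,-32.9,0,0],
    [0,0,0,19.2,-32.9,0,0],
    [0,0,0,19.2,-32.9,0,0],
    [0,0,0,19.2,-32.9,0,0],
    [0,0,0,19.2,-32.9,0,0]
  ],
  "squeeze": 90
}}

```text
clock: 1.03
ee_pos: [345.4, -340.4, 209.2]
tcp_rot: [3.142, -0.0, 0.075]
contact_force: [1.3, -0.1, 0.0]
width: 0.998
grip_force: 0.0
```

Emit:
{"name": "send_rows", "arguments": {
  "commands": [
    [0,0,0,19.2,-32.9,0,0],
    [0,0,0,19.2,-32.9,0,0],
    [0,0,0,19.2,-32.9,0,0],
    [0,0,0,19.2,-32.9,0,0],
    [0,0,0,19.2,-32.9,0,0],
    [0,0,0,19.2,-32.9,0,0],
    [0,0,0,19.2,-32.9,0,0],
    [0,0,0,0,0,15,0],
    [0,0,0,0,0,15,0],
    [0,0,0,0,0,0,0]
  ]
}}

```text
clock: 1.87
ee_pos: [460.3, -101.0, 177.3]
tcp_rot: [-3.141, 0.004, 0.078]
contact_force: [-0.7, -0.9, 0.5]
width: 1.005
grip_force: 0.0
```

Run:
```python
from h import *
d=snapshot("wrist");cv2.imwrite("pics/w1.png",d["img"][:,:,::-1]);print(read_state()["ee_pos"])
for n,X in(("grip",(461.3,-102.9,66)),("cup",(566,-95,68)),("hole",(420.5,-106,66)),("tip",(412.5,-106.6,66))):
    p=d["R"]@np.array(X)+d["t"];print(n,(d["fx"]*p[0]/p[2]+d["cx"]).round(),(d["fy"]*p[1]/p[2]+d["cy"]).round())
```

```text
[ 460.55465956 -101.89862397  178.31530354]
grip 321.0 226.0
cup 322.0 78.0
hole 321.0 274.0
tip 321.0 283.0
```

View pics/w1.png

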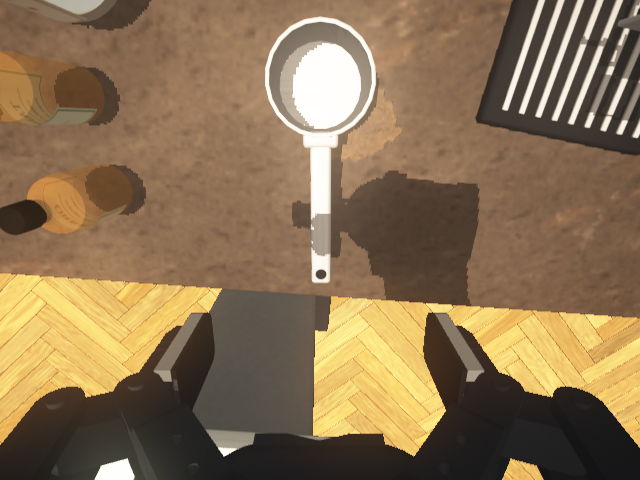

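The wrist view shows the cup rim at (321,78) and the handle hole at (320,274), matching the predicted positions. I'll descend and grip.

Emit:
{"name": "send_rows", "arguments": {
  "commands": [
    [0,0,0,0,-0.5,30,0],
    [0,0,0,0.5,0,30,0],
    [0,0,0,0,0,30,0],
    [0,0,0,0,0,25,0],
    [0,0,0,0,0,15,0],
    [0,0,0,0,0,8,0],
    [0,0,0,0,0,0,0],
    [0,0,0,0,0,0,0.4],
    [0,0,0,0,0,0,0.6],
    [0,0,0,0,0,0,0.8]
  ],
  "squeeze": 90
}}

```text
clock: 2.75
ee_pos: [463.0, -102.1, 42.4]
tcp_rot: [3.141, -0.002, 0.075]
contact_force: [0.0, 0.2, -0.5]
width: 0.608
grip_force: 0.0
```

Emit:
{"name": "send_rows", "arguments": {
  "commands": [
    [0,0,0,0,0,0,1],
    [0,0,0,0,0,0,1],
    [0,0,0,0,0,0,1],
    [0,0,0,0,0,0,1],
    [0,0,0,0,0,0,1],
    [0,0,0,0,0,0,1],
    [0,0,0,0,0,0,1],
    [0,0,0,0,0,0,1]
  ]
}}

```text
clock: 3.42
ee_pos: [461.6, -101.8, 41.2]
tcp_rot: [3.142, 0.001, 0.075]
contact_force: [-1.9, -0.1, 2.1]
width: 0.122
grip_force: 88.4
```

Emit:
{"name": "send_rows", "arguments": {
  "commands": [
    [0,0,0,0,0,-6,1],
    [0,0,0,0,0,-12,1],
    [0,0,0,0,0,-14,1],
    [0,0,0,0,0,-14,1],
    [0,0,0,0,0,-11,1],
    [0,0,0,0,0,-5,1],
    [0,0,3.6,0,0,0,1],
    [0,0,3.7,0,0,0,1],
    [0,0,3.6,0,0,0,1],
    [0,0,0,0,0,0,1]
  ]
}}

```text
clock: 4.25
ee_pos: [462.0, -101.7, 103.0]
tcp_rot: [3.141, 0.0, -0.116]
contact_force: [-0.3, 0.8, -1.8]
width: 0.12
grip_force: 88.3
```

Emit:
{"name": "send_rows", "arguments": {
  "commands": [
    [0,0,0,-2.6,10,0,1],
    [0,0,0,-4,22,0,1],
    [0,0,0,-4,25,0,1],
    [0,0,0,-4,25,0,1],
    [0,0,0,-4,25,0,1],
    [0,0,0,-4,25,0,1],
    [0,0,0,-4,25,0,1],
    [0,0,0,-4,22,0,1],
    [0,0,0,-2,14,0,1],
    [0,0,0,0,0,0,1]
  ]
}}

```text
clock: 5.08
ee_pos: [405.0, -294.9, 103.1]
tcp_rot: [3.138, 0.001, -0.121]
contact_force: [0.2, 0.6, -1.5]
width: 0.121
grip_force: 88.3
```

Run:
```python
from h import *
print(read_state())
a=snapshot("side")["img"][260:410,220:420,::-1];b=snapshot("scene")["img"][290:440,280:480,::-1]
cv2.imwrite("pics/p1.png",np.hstack([cv2.resize(i,(400,300),interpolation=cv2.INTER_CUBIC) for i in(a,b)]))
```

```text
{'clock': 5.0833, 'joint_positions': array([ 0.56799697,  0.70303725, -0.05343367,  2.03723598,  0.09640874,
        0.40301995, -1.25302245]), 'joint_vel': array([-0.05765371, -0.00620126, -0.04384495,  0.02817119, -0.02364898,
       -0.00816599, -0.03579331]), 'effort': array([-4.96009346e-01, -4.75802886e+01, -1.21353404e-01, -8.44919354e+00,
       -2.47650681e-02, -6.64419285e-02,  2.32218350e-01]), 'ee_pos': array([ 405.01809777, -294.87516581,  103.0780485 ]), 'tcp_rot': array([ 3.13836211e+00,  6.50366486e-04, -1.20742158e-01]), 'contact_force': array([ 0.17510339,  0.59423192, -1.50012355]), 'ft_torque': array([-0.00416031,  0.14652426, -0.03447273]), 'grip_force': 88.27949741855264, 'width': 0.12092324584402965}
```

View pics/p1.png

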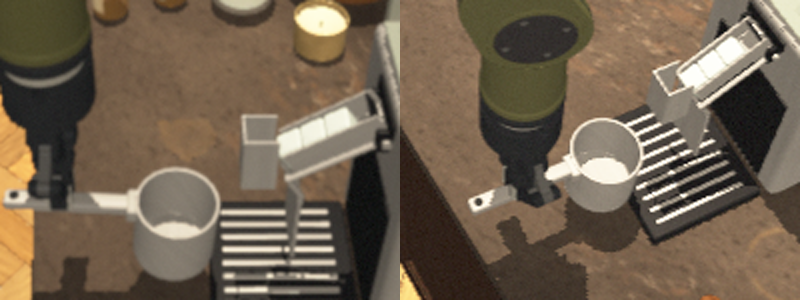

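The cup is held and looks level, with the rim at about side crop (176,191), just ahead of the tray. The cubes are still on the chute.

Run:
```python
from h import *
print(read_state()["ee_pos"],read_state()["tcp_rot"])
S=snapshot("scene");D=snapshot("side");a=(220+176.5/2,260+191/2);b=(280+205.5/2,290+144/2)
print(cast(D,a,130),cast(S,b,130),tri(S,b,D,a))
print("spout far/near bottom D",cast(D,(220+241/2,260+187/2),150))
```

```text
[ 406.81670929 -290.24865226  103.0100038 ] [-3.14135305e+00  4.40915686e-04 -1.15567503e-01]
[ 506.4 -303.3  130. ] [ 509.2 -303.5  130. ] [ 506.7 -305.9  134.6]
spout far/near bottom D [ 560.8 -320.5  150. ]
```

Emit:
{"name": "send_rows", "arguments": {
  "commands": [
    [0,0,0,6,0,0,1],
    [0,0,0,12,0,0,1],
    [0,0,0,14,0,0,1],
    [0,0,0,13,0,0,1],
    [0,0,0,9,0,0,1],
    [0,0,0,4,0,0,1],
    [0,0,0,4,0,0,1],
    [0,0,0,4,0,0,1],
    [0,0,0,4,0,0,1],
    [0,0,0,0,0,0,1]
  ]
}}

```text
clock: 6.12
ee_pos: [476.2, -297.5, 102.8]
tcp_rot: [-3.141, 0.002, -0.115]
contact_force: [-2.2, 1.2, -1.3]
width: 0.122
grip_force: 88.2
```

Emit:
{"name": "send_rows", "arguments": {
  "commands": [
    [0,0,0,4,0,0,1],
    [0,0,0,4,0,0,1],
    [0,0,0,3,0,0,1],
    [0,0,0,0,0,0,1],
    [0,0,0,0,0,0,1],
    [0,0,0,0,0,0,1],
    [0,0,0,0,0,0,1]
  ]
}}

```text
clock: 6.7
ee_pos: [487.6, -299.1, 103.1]
tcp_rot: [-3.142, 0.001, -0.115]
contact_force: [-3.7, -0.2, -1.7]
width: 0.123
grip_force: 88.2
```

Run:
```python
from h import *
print(read_state()["ee_pos"],read_state()["contact_force"])
a=snapshot("side")["img"][260:410,220:420,::-1];b=snapshot("scene")["img"][290:440,280:480,::-1]
cv2.imwrite("pics/p2.png",np.hstack([cv2.resize(i,(400,300),interpolation=cv2.INTER_CUBIC) for i in(a,b)]))
```

```text
[ 487.58835551 -299.07410212  103.0935063 ] [-3.68320538 -0.18820284 -1.71851396]
```

View pics/p2.png

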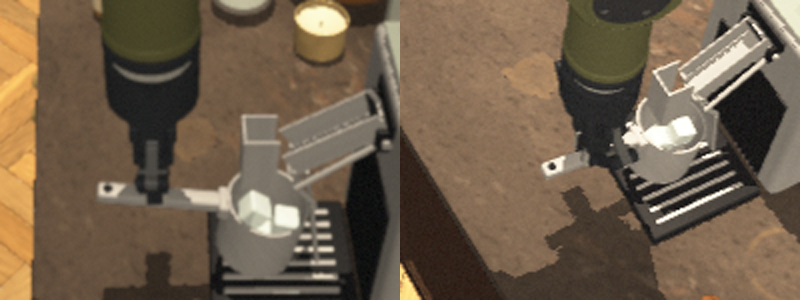

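The chute is empty and at least two cubes are visible in the cup, at about (252,210) and (287,218). I'll withdraw and check for the third.

Emit:
{"name": "send_rows", "arguments": {
  "commands": [
    [0,0,0,0,0,0,1],
    [0,0,0,0,0,0,1],
    [0,0,0,0,0,0,1],
    [0,0,0,-4,0,0,1],
    [0,0,0,-8,0,0,1],
    [0,0,0,-12,0,0,1],
    [0,0,0,-14,0,0,1],
    [0,0,0,-14,0,0,1],
    [0,0,0,-14,0,0,1],
    [0,0,0,-14,0,0,1]
  ]
}}

```text
clock: 7.63
ee_pos: [409.8, -290.5, 103.9]
tcp_rot: [3.14, -0.005, -0.115]
contact_force: [1.0, -0.2, -2.2]
width: 0.117
grip_force: 92.3
```

Emit:
{"name": "send_rows", "arguments": {
  "commands": [
    [0,0,0,-12,0,0,1],
    [0,0,0,-8,0,0,1],
    [0,0,0,-4,0,0,1],
    [0,0,0,0,0,0,1],
    [0,0,0,0,0,0,1],
    [0,0,0,0,0,0,1]
  ]
}}

```text
clock: 8.13
ee_pos: [386.3, -287.4, 103.4]
tcp_rot: [3.141, -0.002, -0.114]
contact_force: [-0.5, -0.8, -3.1]
width: 0.117
grip_force: 92.3
```

Run:
```python
from h import *
print(read_state()["ee_pos"],read_state()["contact_force"])
a=snapshot("side")["img"][260:410,220:420,::-1];b=snapshot("scene")["img"][290:440,280:480,::-1]
cv2.imwrite("pics/p3.png",np.hstack([cv2.resize(i,(400,300),interpolation=cv2.INTER_CUBIC) for i in(a,b)]))
```

```text
[ 386.25385825 -287.44412645  103.36493261] [-0.48251349 -0.76839319 -3.14812522]
```

View pics/p3.png

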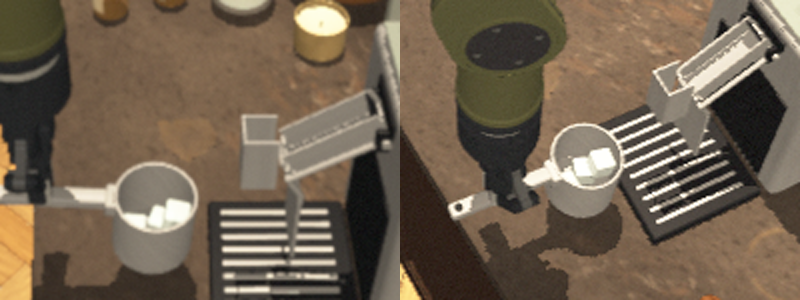

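Three cubes show in the cup at side crop (130,220), (156,216) and (178,212), and the tray is empty. Next I'll lift, then carry the cup over the bottles.

Emit:
{"name": "send_rows", "arguments": {
  "commands": [
    [0,0,0,0,0,-8,1],
    [0,0,0,0,0,-14,1],
    [0,0,0,0,0,-18,1],
    [0,0,0,0,0,-20,1],
    [0,0,0,0,0,-20,1],
    [0,0,0,0,0,-20,1],
    [0,0,0,0,0,-20,1],
    [0,0,0,0,0,-18,1],
    [0,0,0,0,0,-12,1],
    [0,0,0,0,0,-6,1]
  ],
  "squeeze": 100
}}

```text
clock: 9.07
ee_pos: [385.6, -287.5, 261.4]
tcp_rot: [3.14, -0.003, -0.115]
contact_force: [0.7, -0.5, -2.7]
width: 0.117
grip_force: 99.0
```

Emit:
{"name": "send_rows", "arguments": {
  "commands": [
    [0,0,0,1,-6,0,1],
    [0,0,0,1,-12,0,1],
    [0,0,0,2,-18,0,1],
    [0,0,0,2,-20,0,1],
    [0,0,0,2,-20,0,1],
    [0,0,0,2,-20,0,1],
    [0,0,0,2,-20,0,1],
    [0,0,0,2,-20,0,1],
    [0,0,0,2,-20,0,1],
    [0,0,0,2,-20,0,1]
  ]
}}

```text
clock: 9.9
ee_pos: [421.8, -111.8, 258.1]
tcp_rot: [-3.141, 0.003, -0.113]
contact_force: [0.4, 0.2, -1.9]
width: 0.114
grip_force: 98.6
```

Emit:
{"name": "send_rows", "arguments": {
  "commands": [
    [0,0,0,2,-20,0,1],
    [0,0,0,2,-20,0,1],
    [0,0,0,2,-20,0,1],
    [0,0,0,2,-20,0,1],
    [0,0,0,2,-18,0,1],
    [0,0,0,2,-12,0,1],
    [0,0,0,1,-6,0,1],
    [0,0,0,0,0,0,1]
  ]
}}

```text
clock: 10.57
ee_pos: [448.4, 1.8, 258.4]
tcp_rot: [-3.141, 0.002, -0.111]
contact_force: [0.7, 0.2, -1.7]
width: 0.114
grip_force: 98.6
```

Emit:
{"name": "send_rows", "arguments": {
  "commands": [
    [0,0,-2,0,0,0,1],
    [0,0,-4,0,0,0,1],
    [0,0,-5,0,0,0,1],
    [0,0,-5.5,0,0,0,1],
    [0,0,-5.5,0,0,0,1],
    [0,0,-5.5,0,0,0,1],
    [0,0,-5,0,0,0,1],
    [0,0,-4,0,0,0,1],
    [0,0,-3,0,0,0,1],
    [0,0,-2,0,0,0,1]
  ]
}}

```text
clock: 11.4
ee_pos: [448.0, -1.8, 258.6]
tcp_rot: [-3.141, 0.002, 0.61]
contact_force: [0.5, -0.4, -2.5]
width: 0.11
grip_force: 98.6
```

Run:
```python
from h import *
s=read_state();print(s["clock"],s["ee_pos"],s["tcp_rot"],s["contact_force"],s["joint_positions"].round(2))
D=snapshot("side");S=snapshot("scene")
cv2.imwrite("pics/m1.png",D["img"][:,:,::-1])
cv2.imwrite("pics/m1s.png",S["img"][:,:,::-1])
print(cast(D,(276.5,158),144),cast(D,(277,198),3))
# coupe rim columns / tops in saved start image
g=cv2.cvtColor(cv2.imread("pics/side0.png"),cv2.COLOR_BGR2GRAY)
for r in range(150,178,3): print(r,g[r,256:298])
for r in range(188,206,3): print(r,g[r,260:296])
```

```text
11.4 [448.0100724   -1.79566744 258.64555794] [-3.14128559e+00  1.89452828e-03  6.10346323e-01] [ 0.48444833 -0.36863945 -2.52060854] [ 0.13  0.4  -0.32  2.    0.18  0.77 -1.26]
[487.5 418.7 144. ] [482.5 414.2   3. ]
150 [34 29 33 34 29 29 32 34 32 32 33 32 36 38 39 37 39 39 46 55 52 46 39 38
 37 40 35 38 35 31 34 31 34 30 32 26 32 32 32 33 28 32]
153 [33 29 34 33 30 32 37 42 56 67 76 86 88 91 92 95 94 94 94 97 97 93 95 96
 94 95 94 93 89 91 87 73 56 36 33 33 35 32 33 32 33 34]
156 [35 33 34 33 47 69 82 85 88 88 89 90 90 91 93 92 93 94 94 95 97 96 96 94
 95 92 94 93 94 92 93 92 89 85 79 59 36 32 33 31 32 31]
159 [ 35  31  32  37  63  82  84  84  85  85  92  97 101 110 114 112 113 115
 115 117 118 118 119 116 114 115 114 108 104  99  97  93  90  88  87  69
  33  35  33  31  36  35]
162 [ 35  31  28  32  34  62  94 112 114 112 112 113 112 114 115 116 116 119
 118 117 119 119 118 118 117 118 117 116 117 122 126 128 128 105  68  38
  33  34  29  32  35  32]
165 [ 32  31  29  33  34  37  65 105 132 139 143 143 144 148 152 155 158 160
 162 165 166 164 160 159 161 159 154 152 147 145 140 1
[... 868 characters left out ...]
91  92  94 105 119 125
 107  88  88  90  88  88  86  85  83  86  86  83  85  86  86  85  84  83]
194 [ 87  90  90  90  89  88  89  93 100 121 136 146 151 155 155 157 159 160
 157 154 152 152 153 150 138 118 101  89  86  84  85  83  83  82  82  85]
197 [ 89  86  87  89  89  81  80 112 145 156 156 157 155 156 151 148 146 145
 146 145 148 153 156 154 156 155 135  90  60  68  77  83  87  91  94 103]
200 [ 87  90  86  73  49  42  45  58 100 140 154 158 157 159 159 159 160 161
 160 160 159 158 156 152 143 121  94  78  87 100 101 106 122 126 126 125]
203 [ 85  86  81  61  46  46  48  47  47  50  48  55  60  64  79  92  96  96
  91  79  67  60  58  55  81  97  92  96  96  99  99 104 115 123 127 128]
```

Emit:
{"name": "send_rows", "arguments": {
  "commands": [
    [0,0,0,2.9,-5.5,0,1],
    [0,0,0,5.7,-11,0,1],
    [0,0,0,8.6,-16.5,0,1],
    [0,0,0,9.5,-18.3,0,1],
    [0,0,0,9.5,-18.3,0,1],
    [0,0,0,9.5,-18.3,0,1],
    [0,0,0,9.5,-18.3,0,1],
    [0,0,0,9.5,-18.3,0,1],
    [0,0,0,9.5,-18.3,0,1],
    [0,0,0,9.5,-18.3,0,1]
  ]
}}

```text
clock: 12.33
ee_pos: [424.7, 180.4, 259.0]
tcp_rot: [3.142, 0.001, 0.608]
contact_force: [0.2, -0.4, -2.4]
width: 0.115
grip_force: 98.6
```

Emit:
{"name": "send_rows", "arguments": {
  "commands": [
    [0,0,0,9.5,-18.3,0,1],
    [0,0,0,9.5,-18.3,0,1],
    [0,0,0,9.5,-18.3,0,1],
    [0,0,0,9.5,-18.3,0,1],
    [0,0,0,9.5,-18.3,0,1],
    [0,0,0,9.5,-18.3,0,1],
    [0,0,0,9.5,-18.3,0,1],
    [0,0,0,8.6,-16.5,0,1],
    [0,0,0,5.7,-11,0,1],
    [0,0,0,2.9,-5.5,0,1]
  ]
}}

```text
clock: 13.17
ee_pos: [400.7, 361.5, 259.0]
tcp_rot: [-3.141, 0.0, 0.611]
contact_force: [0.5, 0.1, -2.4]
width: 0.113
grip_force: 98.7
```

Emit:
{"name": "send_rows", "arguments": {
  "commands": [
    [0,0,0,0,0,0,1],
    [0,0,0,0,0,0,1]
  ]
}}

```text
clock: 13.33
ee_pos: [401.9, 358.3, 258.9]
tcp_rot: [3.14, 0.001, 0.609]
contact_force: [0.3, -0.5, -2.2]
width: 0.111
grip_force: 98.7
```

Run:
```python
from h import *
s=read_state();print(s["clock"],s["ee_pos"],s["tcp_rot"],s["contact_force"])
a=snapshot("side")["img"][90:240,180:380,::-1];b=snapshot("scene")["img"][60:210,150:350,::-1]
cv2.imwrite("pics/p4.png",np.vstack([np.hstack([cv2.resize(i,(400,300),interpolation=cv2.INTER_CUBIC) for i in(a,b)]),cv2.resize(snapshot("wrist")["img"][:,:,::-1],(400,300)).repeat(1,0).__class__ and np.hstack([cv2.resize(snapshot("wrist")["img"][:,:,::-1],(400,300)),np.zeros((300,400,3),np.uint8)])]))
```

```text
13.3333 [401.88515799 358.31934281 258.88227526] [3.14030928e+00 1.13066006e-03 6.08631167e-01] [ 0.32913044 -0.52280865 -2.15576169]
```

View pics/p4.png

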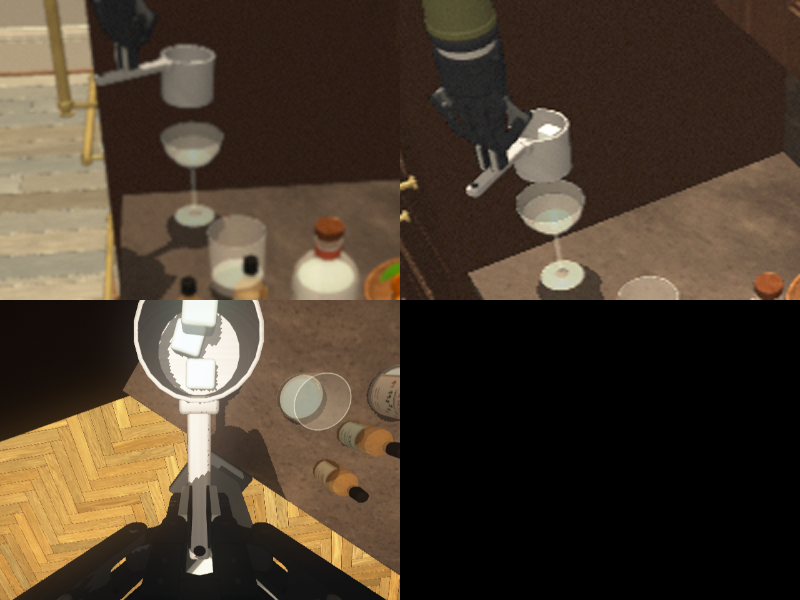

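The wrist view shows three cubes in the cup, at about (200,312), (187,340) and (200,373) in the picture. The side and scene views show the cup upright above the coupe. I'll check the cup pose by comparing predicted and measured silhouettes.

```bash
cat > v.py <<'E'
from h import *
from scipy.spatial.transform import Rotation as Ro
s=read_state();print(s["clock"],s["ee_pos"].round(1),s["tcp_rot"].round(3))
y=s["tcp_rot"][2];c=s["ee_pos"]+np.r_[104.6*np.cos(y),104.6*np.sin(y),-41.2];print("cup exp",c.round(1))
t=np.linspace(0,2*np.pi,180)
def pr(d,P):
    p=P@d["R"].T+d["t"];return np.c_[d["fx"]*p[:,0]/p[:,2]+d["cx"],d["fy"]*p[:,1]/p[:,2]+d["cy"]]
ring=lambda z,r:np.c_[c[0]+r*np.cos(t),c[1]+r*np.sin(t),np.full(180,c[2]+z)]
for n in("side","scene","wrist"):
    d=snapshot(n)
    for z,r in((68,38),(0,36)):
        q=pr(d,ring(z,r));print(n,z,"u",q[:,0].min().round(1),q[:,0].max().round(1),"v",q[:,1].min().round(1),q[:,1].max().round(1))
    if n!="wrist":
        bg=cv2.imread({"side":"pics/m1.png","scene":"pics/m1s.png"}[n]);m=(cv2.absdiff(bg,d["img"][:,:,::-1].copy()).max(2)>22)
        u0,u1,v0,v1=(255,295,105,152) if n=="side" else (205,242,108,155)
        for r in range(v0,v1,4):
            k=np.flatnonzero(m[r,u0:u1])+u0;print(r,(k.min(),k.max()) if len(k) else "-",end="; ")
        k=np.flatnonzero(m[:,u0+15:u1-10].any(1));k=k[(k>=v0-10)&(k<v1)];print("rows",k.min(),k.max())
E
python3 v.py
```

```text
13.5333 [402.3 358.  259.1] [3.141 0.    0.607]
cup exp [488.2 417.7 217.9]
side 68 u 261.0 287.9 v 108.2 118.7
side 0 u 263.3 287.9 v 130.3 140.9
105 (np.int64(255), np.int64(273)); 109 (np.int64(261), np.int64(261)); 113 (np.int64(263), np.int64(282)); 117 (np.int64(255), np.int64(288)); 121 (np.int64(255), np.int64(287)); 125 (np.int64(255), np.int64(287)); 129 (np.int64(261), np.int64(286)); 133 (np.int64(261), np.int64(286)); 137 (np.int64(261), np.int64(286)); 141 (np.int64(262), np.int64(285)); 145 -; 149 -; rows 95 151
scene 68 u 203.0 232.9 v 109.3 127.4
scene 0 u 208.0 235.3 v 130.8 148.0
108 (np.int64(205), np.int64(205)); 112 (np.int64(205), np.int64(206)); 116 (np.int64(205), np.int64(230)); 120 (np.int64(205), np.int64(234)); 124 (np.int64(212), np.int64(234)); 128 (np.int64(206), np.int64(234)); 132 (np.int64(205), np.int64(234)); 136 (np.int64(205), np.int64(235)); 140 (np.int64(205), np.int64(235)); 144 (np.int64(207), np.int64(235)); 148 (np.int64(210), np.int64(231)); 152 -; rows 98 150
wrist 68 u 205.4 433.8 v -92.2 163.4
wrist 0 u 248.2 390.2 v -12.0 143.7
```

Run:
```python
from h import *
from v import pr,c,t,ring
S=snapshot("scene");D=snapshot("side");W=snapshot("wrist")
L=lambda p:(180+p[0]/2-.25,90+p[1]/2-.25);M=lambda p:(150+p[0]/2-.25,60+p[1]/2-.25)
for n,a,b in(("tip",(97,79),(70,190)),("base",(163,63),(126,143)),("bowl bottom",(189,106),(143,180))):print(n,tri(D,L(a),S,M(b)))
i=W["img"].astype(int).sum(2)
for r in(10,40,70,100,130): 
    g=i[r];print(r,"".join(f"{x//8:3d}" for x in g[196:232:2]),"|",  "".join(f"{x//8:3d}" for x in g[404:440:2]))
print("col320",[x//8 for x in i[130:180:2,320]])
cw=-W["R"].T@W["t"];print("wcam",cw.round(1),W["fx"],W["R"].round(2).tolist())
for z in(48,53,58,63,68):
    q=pr(W,ring(z,38));print(z,[ (r,q[(abs(q[:,1]-r)<6),0].round().tolist()) for r in(40,130)],q[:,1].max().round(1))
```

```text
13.6833 [402.1 358.8 259.2] [ 3.141 -0.     0.608]
cup exp [487.9 418.5 218. ]
side 68 u 260.9 287.7 v 108.0 118.5
side 0 u 263.2 287.8 v 130.2 140.8
105 (np.int64(255), np.int64(273)); 109 -; 113 (np.int64(262), np.int64(283)); 117 (np.int64(255), np.int64(287)); 121 (np.int64(255), np.int64(287)); 125 (np.int64(255), np.int64(286)); 129 (np.int64(261), np.int64(286)); 133 (np.int64(261), np.int64(286)); 137 (np.int64(261), np.int64(286)); 141 (np.int64(263), np.int64(284)); 145 -; 149 -; rows 95 151
scene 68 u 202.8 232.7 v 109.1 127.2
scene 0 u 207.8 235.1 v 130.6 147.8
108 -; 112 (np.int64(205), np.int64(206)); 116 (np.int64(205), np.int64(230)); 120 (np.int64(205), np.int64(233)); 124 (np.int64(212), np.int64(233)); 128 (np.int64(209), np.int64(234)); 132 (np.int64(205), np.int64(234)); 136 (np.int64(205), np.int64(235)); 140 (np.int64(205), np.int64(235)); 144 (np.int64(207), np.int64(234)); 148 (np.int64(210), np.int64(230)); 152 -; rows 98 150
wrist 68 u 204.8 433.4 v -92.8 163.1
wrist 0 u 247.9 390.0 v -12.3 143.4
tip [361.8 329.2 283.4]
base [452.  372.1 285.7]
bowl bottom 
[... 1024 characters left out ...]
78, -0.54, 0.32], [-0.26, -0.18, -0.95]]
48 [(40, [221.0, 221.0, 221.0, 419.0, 419.0, 418.0]), (130, [250.0, 253.0, 255.0, 258.0, 260.0, 380.0, 383.0, 385.0, 387.0, 390.0])] 157.2
53 [(40, [218.0, 218.0, 217.0, 422.0, 422.0, 422.0]), (130, [248.0, 251.0, 253.0, 256.0, 258.0, 382.0, 385.0, 387.0, 390.0, 392.0])] 158.6
58 [(40, [214.0, 214.0, 214.0, 426.0, 426.0, 426.0]), (130, [246.0, 248.0, 251.0, 254.0, 384.0, 387.0, 389.0, 392.0, 395.0])] 160.0
63 [(40, [210.0, 210.0, 210.0, 430.0, 430.0, 430.0]), (130, [241.0, 243.0, 246.0, 249.0, 251.0, 389.0, 392.0, 395.0, 397.0])] 161.6
68 [(40, [206.0, 206.0, 434.0, 434.0]), (130, [238.0, 241.0, 243.0, 246.0, 249.0, 392.0, 394.0, 397.0, 400.0])] 163.2
```

```bash
cat > fit.py <<'E'
from h import *
from scipy.optimize import least_squares
from scipy.spatial.transform import Rotation as Ro
def fit():
    s=read_state();W=snapshot("wrist");i=W["img"].astype(int).sum(2);pts=[]
    for r in range(4,120,4):
        g=i[r]>500
        l=np.flatnonzero(g[190:300]);q=np.flatnonzero(g[345:450])
        if len(l) and len(q):pts+=[(190+l[0]-.5,r),(345+q[-1]+.5,r)]
    pts=np.array(pts);y=s["tcp_rot"][2];x=np.r_[np.cos(y),np.sin(y),0];yy=np.r_[-np.sin(y),np.cos(y),0];z=np.r_[0,0,1]
    c0=s["ee_pos"]+104.6*x+26.8*z
    RR=np.array([ray(W,p)[1] for p in pts]);cam=-W["R"].T@W["t"]
    def f(p,m=0):
        c=c0+p[0]*x+p[1]*yy+p[2]*z;n=z+p[3]*x+p[4]*yy;n/=np.linalg.norm(n)
        X=cam+RR*(((c-cam)@n)/(RR@n))[:,None];e=np.linalg.norm(X-c,axis=1)-38
        return np.clip(e,-3,3)
    r=least_squares(f,np.zeros(5),loss="soft_l1",x_scale=[5,5,5,.05,.05]);J=r.jac
    print("TCP",s["ee_pos"].round(1),"n",len(pts),"fwd,left,up,tilt_fwd,tilt_left",r.x.round(3),"rms",np.sqrt((r.fun**2).mean()).round(2),"sd",(.4*np.sqrt(np.diag(np.linalg.inv(J.T@J)))).round(3))
    p=r.x;n=z+p[3]*x+p[4]*yy;rc=c0+p[0]*x+p[1]*yy+p[2]*z;print("rim c",rc.round(1),"underside",(rc-68*n/np.linalg.norm(n)).round(1))
    r0=least_squares(lambda p:f([p[0],p[1],p[2],-(p[2])/105*-1*-1 if 0 else -p[2]/105,0]),np.zeros(3));print("rigid pitch model",r0.x.round(2),np.sqrt((r0.fun**2).mean()).round(2))
    r1=least_squares(lambda p:f([p[0],p[1],p[2],0,0]),np.zeros(3));print("level model",r1.x.round(2),np.sqrt((r1.fun**2).mean()).round(2))
if __name__=="__main__":fit()
E
python3 fit.py
```

```text
TCP [401.8 359.4 259.2] n 58 fwd,left,up,tilt_fwd,tilt_left [-1.205e+00  2.040e-01 -1.173e+01  1.000e-01  5.000e-03] rms 0.15 sd [0.679 0.22  0.265 0.077 0.022]
rim c [486.5 418.7 274.2] underside [481.1 414.6 206.6]
rigid pitch model [ -1.1    0.15 -11.7 ] 0.15
level model [ -2.09   0.16 -11.92] 0.16
```

The bowl has sagged about 11.7 mm, so the cup is pitched nose-down about 6° in the pads. I'll squeeze harder and pitch the tool back up.

Emit:
{"name": "send_rows", "arguments": {
  "commands": [
    [0,0,0,0,0,0,1],
    [0,0,0,0,0,0,1],
    [0,1,0,0,0,0,1],
    [0,1.7,0,0,0,0,1],
    [0,1.7,0,0,0,0,1],
    [0,1,0,0,0,0,1],
    [0,0.8,0,0,0,0,1],
    [0,0,0,0,0,0,1],
    [0,0,0,0,0,0,1]
  ],
  "squeeze": 120
}}

```text
clock: 14.78
ee_pos: [401.8, 359.4, 259.3]
tcp_rot: [3.141, -0.108, 0.61]
contact_force: [-0.1, 0.2, -2.1]
width: 0.098
grip_force: 118.2
```

```bash
python3 fit.py; python3 v.py
```

```text
TCP [401.8 359.4 259.3] n 58 fwd,left,up,tilt_fwd,tilt_left [-3.774  0.228 -1.121 -0.048  0.007] rms 0.14 sd [0.835 0.27  0.337 0.094 0.028]
rim c [484.3 417.3 284.9] underside [487.3 418.8 217. ]
rigid pitch model [-3.29  0.16 -0.95] 0.15
level model [-3.37  0.16 -0.98] 0.14
14.8333 [402.  359.6 259.2] [ 3.142 -0.108  0.609]
cup exp [487.7 419.5 218. ]
side 68 u 260.8 287.6 v 107.9 118.4
side 0 u 263.1 287.7 v 130.1 140.7
105 (np.int64(255), np.int64(273)); 109 (np.int64(263), np.int64(284)); 113 (np.int64(259), np.int64(287)); 117 (np.int64(255), np.int64(286)); 121 (np.int64(255), np.int64(286)); 125 (np.int64(255), np.int64(286)); 129 (np.int64(261), np.int64(287)); 133 (np.int64(261), np.int64(287)); 137 (np.int64(263), np.int64(285)); 141 (np.int64(271), np.int64(275)); 145 -; 149 -; rows 95 151
scene 68 u 202.5 232.5 v 109.0 127.1
scene 0 u 207.6 234.9 v 130.5 147.7
108 -; 112 (np.int64(209), np.int64(229)); 116 (np.int64(205), np.int64(232)); 120 (np.int64(205), np.int64(232)); 124 (np.int64(208), np.int64(233)); 128 (np.int64(208), np.int64(234)); 132 (np.int64(205), np.int64(234)); 136 (np.int64(205), np.int64(235)); 140 (np.int64(205), np.int64(234)); 144 (np.int64(209), np.int64(231)); 148 -; 152 -; rows 98 147
wrist 68 u 212.3 423.2 v -76.0 154.3
wrist 0 u 251.4 384.8 v 8.9 151.5
```

Emit:
{"name": "send_rows", "arguments": {
  "commands": [
    [0,0,0,0.5,0,2,1],
    [0,0,0,0.2,0,5,1],
    [0,0,0,-0.8,0,7,1],
    [0,0,0,-0.9,0,8,1],
    [0,0,0,-0.9,0,8,1],
    [0,0,0,-0.8,0,7,1],
    [0,0,0,-0.5,0,5,1],
    [0,0,0,-0.2,0,2,1],
    [0,0,0,0,0,0,1],
    [0,0,0,0,0,0,1]
  ]
}}

```text
clock: 15.82
ee_pos: [403.0, 360.3, 215.1]
tcp_rot: [-3.142, -0.108, 0.609]
contact_force: [-0.2, -0.3, -1.7]
width: 0.099
grip_force: 118.4
```

```bash
python3 fit.py
```

```text
TCP [403.  360.3 215.1] n 58 fwd,left,up,tilt_fwd,tilt_left [-3.609  0.223 -0.956 -0.027  0.005] rms 0.13 sd [0.73  0.239 0.32  0.083 0.024]
rim c [485.7 418.3 240.9] underside [487.4 419.1 172.9]
rigid pitch model [-3.32  0.18 -0.85] 0.13
level model [-3.38  0.18 -0.88] 0.13
```

Emit:
{"name": "send_rows", "arguments": {
  "commands": [
    [0,0,0,-0.2,0,2,1],
    [0,0,0,-0.4,0,4,1],
    [0,0,0,-0.4,0,4,1],
    [0,0,0,-0.3,0,3,1],
    [0,0,0,-0.1,0,1,1],
    [0,0,0,0,0,0,1],
    [0,0,0,0,0,0,1],
    [0,0,0,0,0,0,1],
    [0,0,0,0,0,0,1],
    [0,0,0,0,0,0,1]
  ]
}}

```text
clock: 16.7
ee_pos: [403.1, 360.4, 201.2]
tcp_rot: [3.142, -0.109, 0.61]
contact_force: [-0.4, 0.3, -1.9]
width: 0.095
grip_force: 118.5
```

```bash
python3 fit.py
python3 - <<'E'
from h import *
# coupe foot unmoved? compare with start images; ice blobs in wrist view
for n,(u0,u1,v0,v1) in(("side",(262,292,185,206)),("scene",(215,248,188,210))):
    a=cv2.imread(f"pics/{n}0.png")[v0:v1,u0:u1];b=snapshot(n)["img"][v0:v1,u0:u1,::-1];print(n,"foot diff",np.abs(a.astype(int)-b).mean().round(1))
    if n=="side":
        i=snapshot(n)["img"]
        print("cup/coupe gap, column 276 rows 120-180",i[120:182:2,276].mean(1).round().astype(int))
E
```

```text
TCP [403.1 360.4 201.2] n 58 fwd,left,up,tilt_fwd,tilt_left [-3.702  0.183 -1.039 -0.038  0.006] rms 0.13 sd [0.779 0.254 0.328 0.088 0.026]
rim c [485.7 418.3 226.9] underside [488.1 419.4 159. ]
rigid pitch model [-3.31  0.13 -0.9 ] 0.14
level model [-3.38  0.13 -0.93] 0.13
side foot diff 1.4
cup/coupe gap, column 276 rows 120-180 [ 31  31  30  93 115 114 115 123 174 143 113 113 113 112 111 110 109 110
 113 117 116 119 140 167 169 161 135  64  73  73  74]
scene foot diff 7.6
```

```bash
python3 -c "
from rig import *
print(finish_job())"
```

```text
the job is handed in; nothing more can be done
None
```

The job is handed in (no verdict came back): the gripper is holding the cup with all three ice cubes in it, level and centred over the coupe by my measurements, with its underside about 15 mm above the rim.

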